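# Bridge the two risers with the shelf board and stand the lantern on it

## Task

Make the little shelf over the remote control: without lifting it off its riser, slide the wooden board lengthways across the gap until it lies straight and level on both risers, reaching equally far onto each. Then lift the lantern up off its hook and set it gently upright in the middle of the board. Leave everything else where it is.

Things in the scene. Friction and masses are not known exactly. Their poses are not given: they have to be found in the camera images.
- board: flat wooden shelf board, 320 mm long (its own y) x 96 mm wide (x) x 18 mm thick, edges rounded 4 mm, about 0.36 kg, too wide to grip across. At the start it lies loose and roughly square on riser_a, centred within 15 mm, overhanging both sides. Origin: centre of its underside; z up. Which way its y points is not fixed
- riser_a: fixed aluminium riser (left or right of the pair) that carries the board at the start: upside-down U, flat square top 110 x 110 mm, 60 mm high. Origin: centre of its underside, 3 mm above the work surface on a thin felt runner, so its top is at z = 63 mm. The two stand in line along their common y axis, centres 236 to 252 mm apart (gap 126 to 142 mm)
- riser_b: the other fixed riser, same shape, size, height and orientation as riser_a, empty at the start. Origin: centre of its underside
- lantern: open glass tealight cup (base radius 27, rim radius 32, height 60 mm) with stiff steel bail: two legs at y = +-34.5 mm up to a crossbar along y (z 115 to 121 mm), on it a wooden grip block 14 (x) x 44 (y) x 34 mm (z 121 to 155). About 0.22 kg. Origin: centre of the cup's underside. Hangs by the crossbar on the hook, axes parallel to the hook stand's, underside at z = 85 mm
- lantern_grip (a point): centre of the lantern's wooden grip block, 138 mm above the cup's underside
- hook_stand: fixed steel hook stand: round foot (radius 50, 8 mm high), post 12 x 18 mm, flat arm 16 mm wide, 4 mm thick (top at z = 200 mm) along the stand's own -x to x = -92 mm, where a 4 mm thick tip turns up 14 mm above the arm. Lantern hangs at x = -60 mm. Nothing stands above the arm. Origin: centre of the foot's underside; -x, the open end, points roughly to the robot
- hook_tip (a point): top of the upturned hook tip, at (-90, 0, 214) mm in the hook stand's frame
- remote: black remote control 150 x 45 x 18 mm lying on the runner in the gap between the risers, long side across the gap; leave alone. Origin: centre of underside
- puck: white round streaming puck, radius 46 mm, 26 mm high; leave alone. Origin: centre of underside
- tin: red plastic tin with hinged lid, 68 x 103 x 52 mm high; leave alone. Origin: centre of underside
- coaster: round cork-bottomed ceramic coaster, radius 50 mm, 10 mm thick; leave alone. Origin: centre of underside
- tealight: small frosted glass cup, radius 31 mm, 50 mm high, standing on the coaster; leave alone. Origin: centre of underside
- clip: steel spring clip, 50 mm wide, 42 mm high, standing on the work surface off to one side; leave alone. Origin: centre of underside

How it is judged:
By the outcome, as a careful person would: the job done as asked, in the order asked, and still so for the second after the job is handed in, with the robot touching nothing.
It also fails if it takes over 58 s, if anything falls off the work surface, if the arm or the gripper's body presses on something with over 40 N, if the wrist force passes 120 N, or if a joint passes its speed limit or range.

## Robot

A 6-joint arm with a two-finger parallel gripper is mounted at the origin on the work surface. World frame = base frame: x ahead of the robot, y to its left, z up, the work surface at z = 0. Lengths are in m, angles in rad, forces in N, time in s.
With the tool pointing down it reaches from about 0.275 to 0.85 m from the base axis. Payload 19 kg.
Tool frame: the origin (TCP) lies at the very end of the fingers, on their centre line; the grasp point (between the pads) lies 19 mm behind it (env.grip_depth is the x of the grasp point in the tool frame, in m); x points along the fingers, y is the direction in which the jaws open and shut, and the axes are right-handed (so a half turn about x gives the same grasp; the last joint's range is limited). The gripper opens to 85 mm and grips with 20 to 120 N. Pads are 22 mm wide; open, the fingers measure 114 mm over their backs; the gripper's body (76 mm by 85 mm) begins 54 mm behind the grasp point. The pads swing forward as they close: fully open they stand 13 mm farther back than shut.
Start: joints at [1.068, 0.15, 1.437, -0, 1.554, -0.134], TCP at [0.207, 0.536, 0.231] pointing down, gripper open.
Joint ranges: [-2.8, 2.8], [-0.68, 2.1], [0.12, 2.68], [-1.39, 4.53], [0.16, 2.79], [-2.81, 2.81]. Speed limits (rad/s): [1.89, 1.89, 2.22, 3.01, 3.01, 3.01].

## Interface

Orientations are given as a unit quaternion [x, y, z, w].
In Python, from station import readout, imaging, workorder, env gives the robot as it stands. The module is installed in compiled form; this text tells all that it offers.
- The arm moves only by the tool drive_tool, never from a script. Its argument "moves" is one flat list of numbers, 7 for each row, row after row: the shift along the tool's x, y, z in m, then the turn, a rotation vector about the tool's x, y, z in rad, then the closure, from 0 (fully open) to 1 (shut). A call has 1 to 5 rows; each row is the pose to reach, as a shift and turn from the pose measured when the call began, along the tool's axes at that moment; what a row does not reach only later rows make up. A row lasts 1/10 s, in which the tool goes at most 50 mm and 8.59 degrees, less where a joint would pass 70% of its speed; a pose out of reach is approached as far as the arm can. A call with a gripper value outside its range is refused whole. The fingers move at their own pace and stop on an object; the grip force is fixed at half the most. Time passes only in rows, so rows that repeat a pose let the fingers close. It gives the time, the measured TCP pose, the force and the opening at its end, in the units of the state.
- readout.get_state(): the state, without advancing time (a new reading comes with each control period).
- imaging.grab_frame(name): name is "side" or "top" or "wrist"; returns (picture, depth): 384x512x3 uint8, blue, green, red; 384x512 float32, m along the optical axis (not along the pixel's ray), 0 where there is no reading.
- imaging.camera_params(name): a dict with "fx", "fy", "cx", "cy" (pixels), "rvec" (rotation vector, rad) and "tvec" (3), from world to camera coordinates, as OpenCV has them. Camera axes: x right, y down, z forward; pixel columns grow to the right and rows downward; lengths in m; the calibration is good to about 2 mm. A picture is of the moment at which its call begins: read the wrist's pose just before it. camera_params takes no time and is no camera call; for the wrist camera it gives the pose at the moment of the call.
- workorder.job_done(): hands the job in, once; it reports no verdict.
The state is a dict: "time_s": time; "q": joint angles; "qvel": joint speeds; "joint_efforts": joint torques, N m; "position": TCP position; "orientation": TCP orientation; "force": force on the tool from outside, world axes, zero at the start; "wrist_torque": the same for the moment, N m; "grip_width": finger opening in m.
Only numpy, scipy, OpenCV 4.12 (cv2) and the standard library are available. Lean on these libraries where they do the work, as an engineer would, in place of code of your own. Each camera call takes 0.05 s, during which the arm holds its last target. There are 200 camera calls.

## Working session

There is one attempt and no reset: what is moved stays moved. The work goes in short steps, Python scripts to look and compute and a tool call to move; the robot and the scene stay as the last step left them, time stands still between calls to the robot, and variables do not carry over. Pictures are saved under pics/ and viewed, about 8 in all and at most 12, crops included, and the job is handed in when it is done.

Besides the shell and the picture viewer there is one more tool, called after "Emit:" as name(argument=value, ...) on one line, values as JSON. drive_tool: Moves the arm, as the interface text tells. Its arguments: {"type":"object","properties":{"moves":{"type":"array","items":{"type":"number"}}},"required":["moves"]}

```bash
mkdir -p pics; cat > h.py <<'E'
import numpy as np, cv2
from scipy.spatial.transform import Rotation as R
from station import readout, imaging, workorder, env
def cam(n):
    p=imaging.camera_params(n); Rm=cv2.Rodrigues(np.array(p['rvec'],float))[0]; return p,Rm,np.array(p['tvec'],float).ravel()
def grab(n):
    c=cam(n); im,d=imaging.grab_frame(n); return im,d,c
def cloud(d,c):
    p,Rm,t=c; v,u=np.mgrid[:d.shape[0],:d.shape[1]]
    P=np.stack([(u-p['cx'])/p['fx']*d,(v-p['cy'])/p['fy']*d,d],-1)
    return (P-t)@Rm
def ray(u,v,z,c):
    p,Rm,t=c; o=-Rm.T@t; r=Rm.T@np.array([(u-p['cx'])/p['fx'],(v-p['cy'])/p['fy'],1]); return o+r*(z-o[2])/r[2]
def st():
    s=readout.get_state(); print(round(s['time_s'],2),np.round(s['position'],4),np.round(R.from_quat(s['orientation']).as_matrix(),3).tolist(),'F',np.round(s['force'],1),'w',round(s['grip_width'],4),'q',np.round(s['q'],2)); return s
E
python3 - <<'E'
from h import *
st(); print(env.grip_depth)
a=grab('side');b=grab('top')
cv2.imwrite('pics/s1.png',a[0]);cv2.imwrite('pics/t1.png',b[0])
np.savez('f1.npz',s=a[0],sd=a[1],t=b[0],td=b[1])
for n,x in(('s',a),('t',b)):
    P=cloud(x[1],x[2]); print(n,-x[2][1].T@x[2][2],(x[1]>0).mean())
E
```

```text
0.0 [0.2072 0.5361 0.2307] [[-0.001, 0.36, 0.933], [-0.001, 0.933, -0.36], [-1.0, -0.001, -0.0]] F [-0.2 -0.4  0.7] w 0.0851 q [ 1.07  0.15  1.44 -0.    1.55 -0.13]
-0.0187
s [ 0.42134453 -0.94965913  1.15136402] 0.9959208170572916
t [0.38165071 0.02753029 1.31960815] 0.9958597819010416
```

View pics/t1.png

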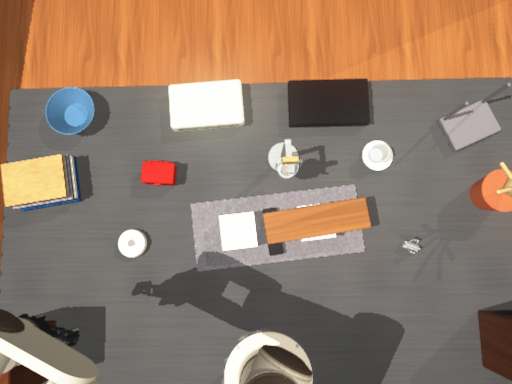

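View pics/s1.png

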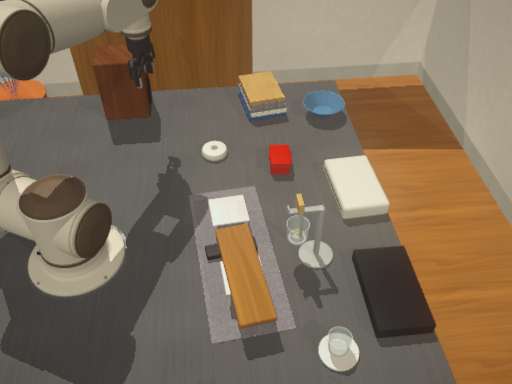

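The top view shows the board on the right-hand riser at about (317,220). The empty riser_b is at (238,230), the remote at (275,232) between them, and the lantern's grip at (290,160). The side view agrees.

```bash
cat > m.py <<'E'
from h import *
def rect(P,sel,name):
    q=P[sel][:,:2].astype(np.float32); (c,s,a)=cv2.minAreaRect(q); z=np.median(P[sel][:,2])
    # interior-robust: PCA of points
    b=cv2.boxPoints((c,s,a)); e=b[1]-b[0]; f=b[2]-b[1]; L=e if np.hypot(*e)>np.hypot(*f) else f
    L=L if L[1]>0 else -L
    print(name,'c',np.round(c,4),'size',np.round(s,4),'long-axis deg from +y (ccw)',round(np.degrees(np.arctan2(-L[0],L[1])),2),'z',round(float(z),4),len(q)); return c,b
def big(m):
    n,l,s,_=cv2.connectedComponentsWithStats(m.astype(np.uint8)); i=1+np.argmax(s[1:,4]); return l==i
def board_top(im,d,c,n='t'):
    P=cloud(d,c); hsv=cv2.cvtColor(im,cv2.COLOR_BGR2HSV)
    org=(hsv[...,1]>110)&(hsv[...,0]<22)
    roi=(P[...,0]>.2)&(P[...,0]<.65)&(P[...,1]>-.35)&(P[...,1]<.35)
    o=big(org&roi&(abs(P[...,2]-.081)<.012)); r1=rect(P,o,n+' board')
    w=big((hsv[...,1]<60)&(hsv[...,2]>120)&roi&(abs(P[...,2]-.063)<.01)); r2=rect(P,w,n+' riser')
    return r1,r2,P
E
python3 - <<'E'
from m import *
f=np.load('f1.npz')
for n,a,b in(('top','t','td'),('side','s','sd')):
    c=cam(n); r1,r2,P=board_top(f[a],f[b],c,n)
    hsv=cv2.cvtColor(f[a],cv2.COLOR_BGR2HSV)
    print(np.round(r1[1],3).tolist())
    roi=(P[...,0]>.3)&(P[...,0]<.7)&(P[...,1]>-.2)&(P[...,1]<.2)
    g=roi&(P[...,2]>.19); print('high pts',g.sum())
    w=roi&(P[...,2]>.22)&(P[...,2]<.26)
    if w.sum()>3: rect(P,big(w),n+' grip')
    k=roi&(P[...,2]>.19)&(P[...,2]<.217)&(hsv[...,1]<60)
    if k.sum()>3: rect(P,big(k),n+' arm')
    wr=(abs(P[...,2]-.063)<.006)&(hsv[...,1]<60)&(hsv[...,2]>120)&(P[...,0]<.45)&(P[...,0]>.2)&(abs(P[...,1])<.35)
    nn,l,s,ce=cv2.connectedComponentsWithStats(wr.astype(np.uint8))
    for i in range(1,nn):
        if s[i,4]>15: rect(P,l==i,'white%d'%i)
    rm=(abs(P[...,2]-.021)<.006)&(hsv[...,2]<40)&(P[...,0]<.5)&(P[...,0]>.2)&(abs(P[...,1])<.2)
    rect(P,big(rm),'remote')
    foot=(abs(P[...,2]-.008)<.006)&(hsv[...,2]>100)&(hsv[...,1]<60)&roi&(P[...,0]>.45); rect(P,big(foot),'foot')
E
```

```text
top board c [ 0.4722 -0.1601] size [0.0953 0.3188] long-axis deg from +y (ccw) 7.82 z 0.0802 3205
top riser c [0.4462 0.0799] size [0.1099 0.1102] long-axis deg from +y (ccw) 5.42 z 0.062 1270
[[0.40299999713897705, -0.008999999612569809], [0.44699999690055847, -0.3240000009536743], [0.5410000085830688, -0.3109999895095825], [0.49799999594688416, 0.004000000189989805]]
high pts 1130
top grip c [ 0.6269 -0.0716] size [0.0148 0.0431] long-axis deg from +y (ccw) 3.25 z 0.2386 107
top arm c [ 0.6687 -0.0711] size [0.0472 0.0168] long-axis deg from +y (ccw) -88.33 z 0.1994 101
white1 c [0.419  0.0777] size [0.1106 0.0614] long-axis deg from +y (ccw) -0.36 z 0.0621 671
white2 c [ 0.4184 -0.1666] size [0.0111 0.1102] long-axis deg from +y (ccw) 7.75 z 0.0619 117Traceback (most recent call last):
  File "<stdin>", line 18, in <module>
  File "m.py", line 9, in big
    n,l,s,_=cv2.connectedComponentsWithStats(m.astype(np.uint8)); i=1+np.argmax(s[1:,4]); return l==i
                                                                      ~~~~~~~~~^^^^^^^^^
    return _wrapfunc(a, 'argmax', axis=axis, out=out, **kwds)
    return bound(*args, **kwds)
ValueError: attempt to get argmax of an empty sequence
```

```bash
cat >> h.py <<'E'
def goal(p,yaw):
    s=st(); Rm=R.from_quat(s['orientation']).as_matrix(); a=np.radians(yaw)
    y=np.array([np.cos(a),np.sin(a),0]); x=np.array([0,0,-1.]); Rg=np.stack([x,y,np.cross(x,y)],1)
    print('shift',np.round(Rm.T@(np.array(p)-s['position']),4),'turn',np.round(R.from_matrix(Rm.T@Rg).as_rotvec(),4))
def u(th): return np.array([-np.sin(np.radians(th)),np.cos(np.radians(th))])
E
python3 - <<'E'
from h import *
B=np.array([.4722,-.1601]); p=B-u(7.8)*(.16+.011+.03); print(p)
goal([*p,.20],7.8)
E
```

```text
[ 0.49947883 -0.35924032]
0.1 [0.2072 0.5362 0.2308] [[-0.001, 0.36, 0.933], [-0.001, 0.933, -0.36], [-1.0, -0.001, -0.0]] F [ 0.3 -0.2 -0.2] w 0.0856 q [ 1.07  0.15  1.44  0.    1.55 -0.13]
shift [ 0.0314 -0.7298  0.5954] turn [1.0659e+00 4.0000e-04 1.1000e-03]
```

Emit:
drive_tool(moves=[0,-0.05,0.04,0.13,0,0,0.48,0,-0.1,0.08,0.26,0,0,0.48,0,-0.15,0.12,0.39,0,0,0.48,0,-0.2,0.16,0.52,0,0,0.48,0,-0.24,0.2,0.65,0,0,0.48])

```text
time_s: 0.6
position: [0.2848, 0.2969, 0.2307]
orientation: [0.346, 0.617, -0.347, 0.617]
force: [1.4, -0.5, -0.5]
grip_width: 0.045
```

```bash
python3 - <<'E'
from h import *
goal([.4995,-.3592,.20],7.8)
E
```

```text
0.6 [0.2848 0.2969 0.2307] [[-0.001, 0.854, 0.521], [-0.001, 0.521, -0.854], [-1.0, -0.001, 0.001]] F [ 1.4 -0.5 -0.5] w 0.045 q [ 0.62 -0.2   1.78 -0.    1.56  0.07]
shift [ 0.0313 -0.1582  0.672 ] turn [0.4114 0.0008 0.0009]
```

Emit:
drive_tool(moves=[0,-0.01,0.048,0.1,0,0,0.48,0,-0.02,0.096,0.2,0,0,0.48,0,-0.03,0.145,0.3,0,0,0.48,0,-0.044,0.193,0.4,0,0,0.48,0,-0.055,0.24,0.411,0,0,0.48])

```text
time_s: 1.1
position: [0.3618, 0.0642, 0.231]
orientation: [0.465, 0.532, -0.466, 0.532]
force: [3.1, 0.4, -0.3]
grip_width: 0.0446
```

```bash
python3 - <<'E'
from h import *
goal([.4995,-.3592,.20],7.8)
E
```

```text
1.1 [0.3618 0.0642 0.231 ] [[0.0, 0.991, 0.133], [-0.001, 0.133, -0.991], [-1.0, -0.0, 0.001]] F [ 3.1  0.4 -0.3] w 0.0446 q [-0.03 -0.3   1.86 -0.    1.58 -0.17]
shift [0.0314 0.0804 0.4379] turn [-0.0031  0.0009  0.0001]
```

Emit:
drive_tool(moves=[0,0.009,0.049,0,0,0,0.48,0,0.018,0.098,0,0,0,0.48,0,0.027,0.147,0,0,0,0.48,0,0.036,0.196,0,0,0,0.48,0,0.045,0.245,0,0,0,0.48])

```text
time_s: 1.6
position: [0.4386, -0.1742, 0.2311]
orientation: [0.466, 0.532, -0.466, 0.532]
force: [1.1, 1.3, 0.9]
grip_width: 0.0444
```

Emit:
drive_tool(moves=[0,0.009,0.049,0,0,0,0.48,0,0.018,0.098,0,0,0,0.48,0,0.027,0.147,0,0,0,0.48,0,0.035,0.193,0,0,0,0.48,0.03,0.035,0.193,0,0,0,0.48])

```text
time_s: 2.1
position: [0.5004, -0.3667, 0.2029]
orientation: [0.466, 0.529, -0.467, 0.533]
force: [0.5, -0.1, -0.5]
grip_width: 0.0444
```

```bash
python3 - <<'E'
from h import *
goal([.4995,-.3592,.066],7.8)
a=grab('top'); 
from m import board_top
board_top(*a)
cv2.imwrite('pics/t2.png',cv2.resize(a[0][150:300,170:460],None,fx=2.5,fy=2.5))
E
```

```text
2.1 [ 0.5004 -0.3667  0.2029] [[0.003, 0.992, 0.129], [-0.005, 0.129, -0.992], [-1.0, 0.003, 0.005]] F [ 0.5 -0.1 -0.5] w 0.0444 q [-0.76  0.25  1.37 -0.    1.51 -0.89]
shift [ 0.1368 -0.0003 -0.0083] turn [-0.0069  0.0054 -0.0028]
t board c [ 0.4721 -0.1605] size [0.095  0.3198] long-axis deg from +y (ccw) 7.87 z 0.0802 3202
t riser c [0.4461 0.0798] size [0.1099 0.1099] long-axis deg from +y (ccw) 5.42 z 0.0618 1271
```

Emit:
drive_tool(moves=[0.045,0,0,-0.007,0.005,-0.003,0.48,0.09,0,0,-0.007,0.005,-0.003,0.48,0.12,0,0,-0.007,0.005,-0.003,0.48,0.137,0,0,-0.007,0.005,-0.003,0.48,0.137,0,0,-0.007,0.005,-0.003,0.48])

```text
time_s: 2.65
position: [0.4966, -0.3608, 0.056]
orientation: [0.465, 0.538, -0.464, 0.528]
force: [-0.4, 0.2, 0.9]
grip_width: 0.0442
```

```bash
python3 - <<'E'
from h import *
B=np.array([.4722,-.1603])
p=B-u(7.8)*(.16+.011+.004); goal([*p,.066],7.8)
a=grab('wrist'); cv2.imwrite('pics/w1.png',a[0])
E
```

```text
2.65 [ 0.4966 -0.3608  0.056 ] [[-0.011, 0.991, 0.137], [0.01, 0.137, -0.991], [-1.0, -0.009, -0.012]] F [-0.4  0.2  0.9] w 0.0442 q [-0.75  0.35  1.55  0.    1.25 -0.89]
shift [-0.0097  0.003  -0.0271] turn [ 0.0012 -0.0116  0.0091]
```

View pics/w1.png

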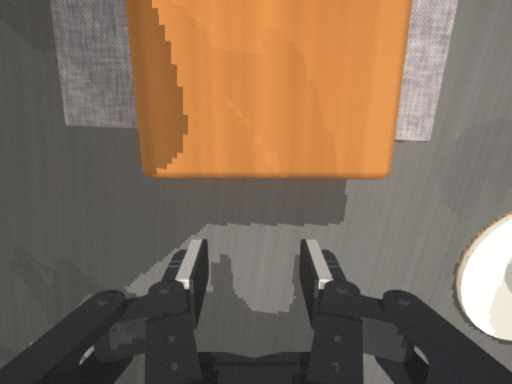

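The wrist view shows the board's end face, columns 145–392 at row 178, square to the jaws. Fingertips are at columns 205 and 302, about 4 mm off centre, and the tool sits 10 mm too low.

Emit:
drive_tool(moves=[-0.01,0.003,0,0.001,-0.012,0.009,0.48,-0.01,0.003,-0.01,0.001,-0.012,0.009,0.48,-0.01,0.003,-0.02,0.001,-0.012,0.009,0.48,-0.01,0.003,-0.02,0.001,-0.012,0.009,0.48,-0.01,0.003,-0.02,0.001,-0.012,0.009,0.48])

```text
time_s: 3.2
position: [0.4977, -0.3411, 0.0686]
orientation: [0.464, 0.532, -0.465, 0.534]
force: [-0.5, 0.4, 0.1]
grip_width: 0.0442
```

```bash
python3 - <<'E'
from h import *
from m import board_top
B=np.array([.4722,-.1603])
p=B-u(7.8)*(.16+.011+.004); goal([*p,.067],7.8)
p,Rm,t=cam('wrist'); print(-Rm.T@t)
E
```

```text
3.2 [ 0.4977 -0.3411  0.0686] [[0.002, 0.991, 0.137], [-0.003, 0.137, -0.991], [-1.0, 0.002, 0.003]] F [-0.5  0.4  0.1] w 0.0442 q [-0.73  0.31  1.58 -0.    1.25 -0.86]
shift [ 0.0015 -0.0008 -0.0076] turn [ 0.0009  0.0029 -0.0018]
[ 0.4873351  -0.26464803  0.21148532]
```

Emit:
drive_tool(moves=[0.001,0,-0.008,0,0.003,-0.002,0.48,0.001,0,-0.018,0,0.003,-0.002,0.48,0.001,0,-0.03,0,0.003,-0.002,0.48,0.001,-0.001,-0.042,0.005,0.003,-0.002,0.48,0.001,-0.002,-0.05,0.01,0.003,-0.002,0.48])

```text
time_s: 3.7
position: [0.4887, -0.2904, 0.0674]
orientation: [0.467, 0.531, -0.467, 0.531]
force: [0.0, -0.7, -0.2]
grip_width: 0.0438
```

```bash
python3 - <<'E'
from h import *
from m import board_top
a=grab('top'); board_top(*a); goal([.4728,-.2113,.067],5.3)
a=grab('wrist'); cv2.imwrite('pics/w2.png',a[0])
E
```

```text
t board c [ 0.4666 -0.121 ] size [0.0953 0.3138] long-axis deg from +y (ccw) 7.58 z 0.0802 2787
t riser c [0.4459 0.0812] size [0.1098 0.1072] long-axis deg from +y (ccw) -84.6 z 0.062 1159
3.75 [ 0.4885 -0.2897  0.0675] [[-0.0, 0.992, 0.127], [0.001, 0.127, -0.992], [-1.0, -0.0, -0.001]] F [ 1.9  0.8 -0.3] w 0.0444 q [-0.67  0.25  1.67  0.    1.23 -0.8 ]
shift [ 0.0005 -0.0056 -0.0797] turn [ 0.0346 -0.0007  0.0003]
```

View pics/w2.png

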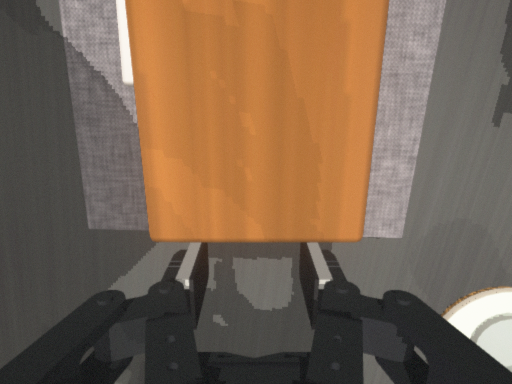

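The fingers sit flush on the end face (row 240), fairly central (board 150–362, jaws 205–302), and the push is working. I'll keep going.

Emit:
drive_tool(moves=[0.0005,-0.001,-0.01,0.006,0,0,0.48,0.0005,-0.002,-0.022,0.012,0,0,0.48,0.0005,-0.003,-0.035,0.02,0,0,0.48,0.0005,-0.004,-0.048,0.028,0,0,0.48,0.0005,-0.005,-0.057,0.035,0,0,0.48])

```text
time_s: 4.3
position: [0.4762, -0.2332, 0.0671]
orientation: [0.476, 0.523, -0.476, 0.522]
force: [0.3, -1.8, -0.1]
grip_width: 0.0444
```

```bash
cat >> m.py <<'E'
def fit(P,sel,tag):
    # edges of board along u and n from masked cloud
    (c,b)=rect(P,sel,tag); return c
E
python3 - <<'E'
from h import *
from m import *
a=grab('top'); r,_,P=board_top(*a); print(np.round(r[1],4).tolist()); goal([.4728,-.2113,.067],5.3)
hsv=cv2.cvtColor(a[0],cv2.COLOR_BGR2HSV)
wr=(abs(P[...,2]-.063)<.006)&(hsv[...,1]<60)&(hsv[...,2]>100)&(P[...,0]<.6)&(P[...,0]>.2)&(abs(P[...,1])<.35)
nn,l,s,ce=cv2.connectedComponentsWithStats(wr.astype(np.uint8))
for i in range(1,nn):
    if s[i,4]>15: print(np.round(rect(P,l==i,'white%d'%i)[1],4).tolist())
cv2.imwrite('pics/t3.png',cv2.resize(a[0][170:280,180:400],None,fx=3.5,fy=3.5,interpolation=2))
E
```

```text
t board c [ 0.459  -0.0584] size [0.0958 0.3043] long-axis deg from +y (ccw) 5.18 z 0.0801 2747
t riser c [0.4462 0.0808] size [0.1101 0.1079] long-axis deg from +y (ccw) -84.68 z 0.0619 549
[[0.39750000834465027, 0.08879999816417694], [0.42500001192092896, -0.2143000066280365], [0.5203999876976013, -0.20559999346733093], [0.492900013923645, 0.09740000218153]]
4.35 [ 0.476  -0.2324  0.0671] [[-0.001, 0.996, 0.092], [0.001, 0.092, -0.996], [-1.0, -0.0, -0.001]] F [1.3 0.6 0.1] w 0.0445 q [-0.6   0.17  1.76  0.    1.21 -0.69]
shift [ 0.0001 -0.0012 -0.0213] turn [-0.0001 -0.0011  0.0004]
white1 c [ 0.5213 -0.1594] size [0.0054 0.1   ] long-axis deg from +y (ccw) 5.65 z 0.0627 55
[[0.513700008392334, -0.10989999771118164], [0.5235000252723694, -0.2093999981880188], [0.5289000272750854, -0.20890000462532043], [0.51910001039505, -0.10930000245571136]]
white3 c [0.4461 0.081 ] size [0.11   0.1072] long-axis deg from +y (ccw) -84.39 z 0.062 531
[[0.38609999418258667, 0.12890000641345978], [0.39660000801086426, 0.022299999371170998], [0.5059999823570251, 0.032999999821186066], [0.49559998512268066, 0.1396999955177307]]
white5 c [ 0.4143 -0.1292] size [0.006  0.0344] long-axis deg from +y (ccw) 8.08 z 0.0634 24
[[0.4090000092983246, -0.11249999701976776], [0.4138000011444092, -0.14659999310970306], [0.4196999967098236, -0.14579999446868896], [0.414900004863739, -0.11169999837875366]]
```

View pics/t3.png

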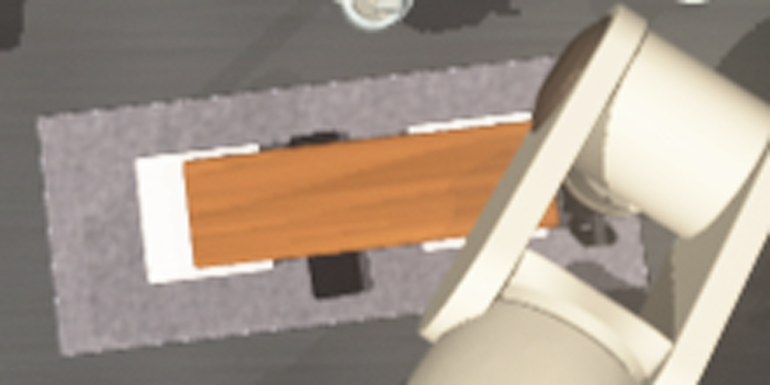

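The board (image 185–555) lies straight along the risers at 5.2°, with about 25 mm still to go and no lateral error worth correcting.

Emit:
drive_tool(moves=[0,0,-0.007,0,0,0,0.48,0,0,-0.014,0,0,0,0.48,0,-0.001,-0.02,0,0,0,0.48,0,-0.001,-0.024,0,0,0,0.48,0,-0.001,-0.0245,0,0,0,0.48])

```text
time_s: 4.85
position: [0.4727, -0.2076, 0.067]
orientation: [0.476, 0.523, -0.476, 0.522]
force: [0.6, -0.2, -1.8]
grip_width: 0.0442
```

Emit:
drive_tool(moves=[0,0,0.02,0,0,0,0.48,0,0,0.04,0,0,0,0.48,-0.05,0,0.06,0,0,0,0.48,-0.1,0,0.08,0,0,0,0.48,-0.14,0,0.08,0,0,0,0.48])

```text
time_s: 5.35
position: [0.4797, -0.2897, 0.2083]
orientation: [0.477, 0.523, -0.477, 0.521]
force: [0.8, -0.3, -0.4]
grip_width: 0.0444
```

```bash
python3 - <<'E'
from h import *
st()
a=grab('wrist'); cv2.imwrite('pics/w4.png',a[0])
E
```

```text
5.35 [ 0.4797 -0.2897  0.2083] [[-0.001, 0.996, 0.091], [0.002, 0.091, -0.996], [-1.0, -0.001, -0.002]] F [ 0.8 -0.3 -0.4] w 0.0444 q [-0.68  0.13  1.51  0.    1.51 -0.77]
```

Emit:
drive_tool(moves=[-0.03,0,-0.04,0,0,0,0.48,-0.06,0,-0.085,0,0,0,0.48,-0.085,0,-0.13,0,0,0,0.48,-0.085,0,-0.173,0,0,0,0.48,-0.085,0,-0.173,0,0,0,0.48])

```text
time_s: 5.9
position: [0.4651, -0.1146, 0.3026]
orientation: [0.477, 0.52, -0.475, 0.526]
force: [-0.3, -0.1, -0.2]
grip_width: 0.0442
```

Emit:
drive_tool(moves=[0,0,0,0,0,0,0.3,0,0,0,0,0,0,0.0])

```text
time_s: 6.1
position: [0.4653, -0.1152, 0.3025]
orientation: [0.477, 0.52, -0.475, 0.526]
force: [0.5, 0.1, -0.1]
grip_width: 0.072
```

```bash
python3 - <<'E'
from h import *
from m import *
st()
a=grab('wrist'); print(a[2][0]['fx'])
b=grab('top'); np.savez('f2.npz',w=a[0],wd=a[1],t=b[0],td=b[1],rv=a[2][1],tv=a[2][2])
print(np.round(board_top(*b)[0][1],4).tolist())
r=board_top(*a,n='w'); print(np.round(r[0][1],4).tolist())
cv2.imwrite('pics/w5.png',a[0])
E
```

```text
6.1 [ 0.4653 -0.1152  0.3025] [[0.009, 0.996, 0.094], [-0.004, 0.094, -0.996], [-1.0, 0.008, 0.005]] F [ 0.5  0.1 -0.1] w 0.072 q [-0.4  -0.07  1.53 -0.    1.68 -0.5 ]
324.1956011302334
t board c [0.4508 0.0205] size [0.0954 0.1975] long-axis deg from +y (ccw) 5.25 z 0.08 1776
t riser c [0.4461 0.0808] size [0.11   0.1073] long-axis deg from +y (ccw) -84.6 z 0.062 271
[[0.39430001378059387, 0.1145000010728836], [0.4122999906539917, -0.08219999819993973], [0.5073000192642212, -0.07349999994039536], [0.48919999599456787, 0.12319999933242798]]
w board c [ 0.4617 -0.0745] size [0.0959 0.2396] long-axis deg from +y (ccw) 5.14 z 0.0815 19138
w riser c [ 0.4718 -0.1595] size [0.1103 0.1098] long-axis deg from +y (ccw) -84.63 z 0.0633 1246
[[0.4032000005245209, 0.04050000011920929], [0.424699991941452, -0.19820000231266022], [0.5202000141143799, -0.18960000574588776], [0.49869999289512634, 0.04910000041127205]]
```

View pics/w5.png

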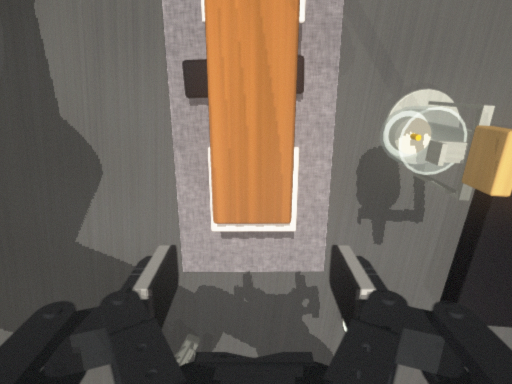

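The wrist view shows the board's near end at row 225, riser_a's outer edge at row 230, and even margins on both sides. I'll take the same look at the other end, numbers only.

Emit:
drive_tool(moves=[0,0,-0.04,0,0.004,-0.007,0,0,0,-0.085,0,0.004,-0.007,0,0,0,-0.13,0,0.004,-0.007,0,0,0,-0.16,0,0.004,-0.007,0,0,0,-0.16,0,0.004,-0.007,0])

```text
time_s: 6.7
position: [0.4503, 0.0457, 0.3011]
orientation: [0.476, 0.523, -0.476, 0.523]
force: [0.5, -0.4, 0.1]
grip_width: 0.0854
```

```bash
python3 - <<'E'
from h import *
from m import *
st(); a=grab('wrist')
r=board_top(*a,n='w'); print(np.round(r[0][1],4).tolist(),np.round(r[1][1],4).tolist())
np.savez('f3.npz',w=a[0],wd=a[1]); cv2.imwrite('pics/w6.png',a[0])
E
```

```text
6.7 [0.4503 0.0457 0.3011] [[0.0, 0.995, 0.095], [-0.0, 0.095, -0.995], [-1.0, 0.0, 0.0]] F [ 0.5 -0.4  0.1] w 0.0854 q [-0.07 -0.12  1.58 -0.    1.69 -0.16]
w board c [ 0.4586 -0.0368] size [0.096  0.3177] long-axis deg from +y (ccw) 5.41 z 0.0813 18966
w riser c [0.4487 0.0821] size [0.1102 0.1087] long-axis deg from +y (ccw) -84.55 z 0.0635 2040
[[0.39579999446868896, 0.11680000275373459], [0.42579999566078186, -0.19949999451637268], [0.5213000178337097, -0.19050000607967377], [0.49129998683929443, 0.1257999986410141]] [[0.388700008392334, 0.13099999725818634], [0.39899998903274536, 0.02280000038444996], [0.5087000131607056, 0.03319999948143959], [0.4984000027179718, 0.14139999449253082]]
```

```bash
python3 - <<'E'
from h import *
f=np.load('f2.npz'); g=np.load('f3.npz'); p,_,_=cam('wrist')
c6=cam('wrist'); c5=(p,f['rv'],f['tv'])
M=np.array([.457,-.041]); U=u(5.35); N=np.array([-U[1],U[0]])*-1
for nm,im,d,c in(('a',f['w'],f['wd'],c5),('b',g['w'],g['wd'],c6)):
    P=cloud(d,c); Q=P[...,:2]-M; U_=Q@U; N_=Q@N; z=P[...,2]
    for off in(-.02,0,.02):
        k=(abs(N_-off)<.0012)&((U_<-.14) if nm=='a' else (U_>.14)); i=np.argsort(U_[k])
        print(nm,off,[(round(1e3*x,1),round(1e3*y),int(v)) for x,y,v in zip(U_[k][i],z[k][i],im.sum(2)[k][i])][::1 if nm=='a' else 1][:60] if off==0 else '')
        s=k&(z>.0775)&(z<.085); t=k&(z>.058)&(z<.0775); e=-1 if nm=='a' else 1
        print('  board end',round(1e3*e*(e*U_[s]).max(),1),'riser end',round(1e3*e*(e*U_[t]).max(),1))
    for pos in((-.12,-.16) if nm=='a' else (.08,.12)):
        k=(abs(U_-pos)<.002); s=k&(z>.0775)&(z<.085); t=k&(z>.058)&(z<.0775)
        print(nm,pos,'board n',N_[s].min(),N_[s].max(),'riser n',N_[t].min(),N_[t].max())
E
```

```text
a -0.02 
  board end -154.5 riser end -173.9
a 0 [(np.float64(-438.7), 1, 208), (np.float64(-438.2), -1, 292), (np.float64(-435.6), 0, 314), (np.float64(-435.5), 0, 324), (np.float64(-433.2), 0, 329), (np.float64(-432.8), 1, 321), (np.float64(-431.7), -1, 314), (np.float64(-429.8), 1, 321), (np.float64(-429.1), 0, 323), (np.float64(-427.8), 1, 319), (np.float64(-427.5), -1, 326), (np.float64(-426.5), 0, 327), (np.float64(-424.1), 1, 318), (np.float64(-424.1), 1, 326), (np.float64(-422.9), 0, 315), (np.float64(-421.8), 1, 323), (np.float64(-421.7), -1, 316), (np.float64(-420.4), 0, 318), (np.float64(-418.5), 0, 310), (np.float64(-418.3), 0, 317), (np.float64(-415.8), 1, 247), (np.float64(-415.6), 1, 272), (np.float64(-414.0), 0, 214), (np.float64(-413.8), 0, 226), (np.float64(-412.2), 0, 220), (np.float64(-411.5), 1, 214), (np.float64(-410.8), -1, 217), (np.float64(-409.9), 0, 215), (np.float64(-408.0), 0, 216), (np.float64(-407.3), 1, 227), (np.float64(-406.2), 0, 219), (np.float64(-404.4), 2, 211), (np.float64(-403.8), 0, 212), (np.float64(-403.1), 1, 232), (np.float64(-402.5), -1, 
[... 472 characters left out ...]
(-385.9), 2, 209), (np.float64(-384.7), 1, 222), (np.float64(-383.8), -1, 219), (np.float64(-383.7), -1, 215), (np.float64(-381.4), 0, 218), (np.float64(-381.3), 0, 220), (np.float64(-378.6), 1, 218), (np.float64(-378.4), -2, 225), (np.float64(-378.0), 1, 222), (np.float64(-376.2), -1, 215)]
  board end -154.8 riser end -173.4
a 0.02 
  board end -154.6 riser end -174.0
a -0.12 board n -0.04554653798933251 0.04833749768890906 riser n -0.0514582990906563 0.05820232429752011Traceback (most recent call last):
  File "<stdin>", line 14, in <module>
    return umr_minimum(a, axis, None, out, keepdims, initial, where)
ValueError: zero-size array to reduction operation minimum which has no identity
```

View pics/w6.png

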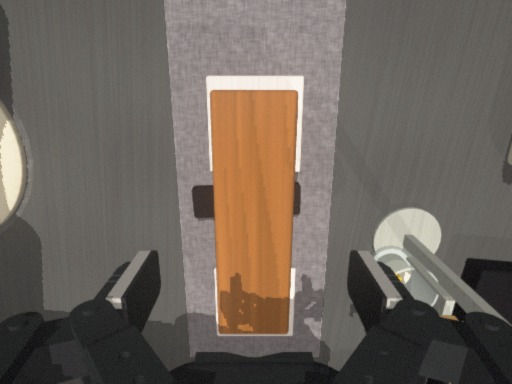

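The whole board is visible, rows 90–333, with riser_b's edge at row 76 and riser_a's at 336. I'll measure both gaps the same way.

```bash
python3 - <<'E'
from h import *
g=np.load('f3.npz'); c=cam('wrist'); d=g['wd']
M=np.array([.457,-.041]); U=u(5.35); N=np.array([U[1],-U[0]])
P=cloud(d,c); Q=P[...,:2]-M; U_=Q@U; N_=Q@N; z=P[...,2]
for off in(-.02,0,.02):
    k=(abs(N_-off)<.002); s=k&(z>.0775)&(z<.085); t=k&(z>.058)&(z<.0775)
    print(off,'board',U_[s].min(),U_[s].max(),'riser',U_[t].min(),U_[t].max())
for pos in(-.09,.08,.12):
    k=(abs(U_-pos)<.002); s=k&(z>.0775)&(z<.085); t=k&(z>.058)&(z<.0775)
    print(pos,'board n',N_[s].min(),N_[s].max(),'riser n',N_[t].min(),N_[t].max())
E
```

```text
-0.02 board -0.15535625859197202 0.16119390632085692 riser -0.17442710472596176 0.17602526876923547
0 board -0.15572667316424155 0.16122337431057657 riser -0.1738455335756282 0.17600061597939667
0.02 board -0.1553697751249993 0.16125205399251416 riser -0.17419822158027432 0.17605630266820427
-0.09 board n -0.045535755787637924 0.048642882308971506 riser n -0.04987046253335696 0.057299422943018756
0.08 board n -0.04587453662923543 0.04868580952121829 riser n -0.05157528177994978 0.05824925534449532
0.12 board n -0.045288413308508656 0.04953509409277286 riser n -0.050821946465830825 0.05728080084315745
```

The gaps differ by only about 1–2 mm once edge rounding is allowed for, the lateral error is under 2 mm, and the board is straight. That's good enough. On to the lantern.

```bash
python3 - <<'E'
from h import *
goal([.6,-.071,.32],92.5)
E
```

```text
6.75 [0.4505 0.0442 0.3011] [[0.0, 0.996, 0.094], [-0.001, 0.094, -0.996], [-1.0, 0.0, 0.001]] F [ 0.9 -0.5 -0.4] w 0.0855 q [-0.07 -0.12  1.57 -0.    1.69 -0.17]
shift [-0.0188  0.138   0.1288] turn [-1.52e+00  6.00e-04  4.00e-04]
```

Emit:
drive_tool(moves=[-0.005,0.015,0.014,-0.145,0,0,0,-0.01,0.03,0.028,-0.29,0,0,0,-0.015,0.045,0.042,-0.435,0,0,0,-0.019,0.06,0.056,-0.58,0,0,0,-0.019,0.075,0.07,-0.725,0,0,0])

```text
time_s: 7.25
position: [0.5328, -0.0209, 0.3201]
orientation: [0.258, 0.658, -0.258, 0.658]
force: [-0.3, -0.8, -0.2]
grip_width: 0.0856
```

```bash
python3 - <<'E'
from h import *
goal([.6,-.071,.32],92.5)
E
```

```text
7.25 [ 0.5328 -0.0209  0.3201] [[0.0, 0.68, 0.733], [-0.001, 0.733, -0.68], [-1.0, -0.001, 0.001]] F [-0.3 -0.8 -0.2] w 0.0856 q [-0.18  0.05  1.37 -0.    1.72 -1.01]
shift [0.0002 0.009  0.0834] turn [-7.912e-01  4.000e-04  9.000e-04]
```

Emit:
drive_tool(moves=[0,0.002,0.015,-0.14,0,0,0,0,0.004,0.03,-0.28,0,0,0,0,0.005,0.045,-0.42,0,0,0,0,0.007,0.06,-0.56,0,0,0,0,0.008,0.075,-0.7,0,0,0])

```text
time_s: 7.75
position: [0.5938, -0.0686, 0.3195]
orientation: [0.015, 0.707, -0.016, 0.707]
force: [-0.1, 0.4, -1.4]
grip_width: 0.0851
```

Emit:
drive_tool(moves=[0,0,0,0,0,0,0,0,0,0,0,0,0,0])

```text
time_s: 7.95
position: [0.5936, -0.0701, 0.3187]
orientation: [0.017, 0.708, -0.018, 0.706]
force: [0.9, 0.8, 0.4]
grip_width: 0.0852
```

```bash
python3 - <<'E'
from h import *
from m import *
goal([.6,-.071,.32],92.5)
a=grab('wrist'); im,d,c=a; P=cloud(d,c); hsv=cv2.cvtColor(im,cv2.COLOR_BGR2HSV)
k=(P[...,2]>.232)&(P[...,2]<.25)&(hsv[...,1]>80)&(P[...,0]>.5); rect(P,big(k),'grip top')
k=(abs(P[...,2]-.2)<.006)&(P[...,0]>.55); rect(P,big(k),'arm top')
k=(abs(P[...,2]-.214)<.005)&(P[...,0]>.5)&(hsv[...,1]<80); rect(P,big(k),'tip') if k.sum()>5 else 0
cv2.imwrite('pics/w7.png',im)
E
```

```text
7.95 [ 0.5936 -0.0701  0.3187] [[-0.002, 0.05, 0.999], [-0.001, 0.999, -0.05], [-1.0, -0.001, -0.002]] F [0.9 0.8 0.4] w 0.0852 q [-0.25  0.19  1.22 -0.    1.74 -1.77]
shift [-0.0014 -0.0006  0.0064] turn [-0.0937 -0.0023  0.0008]
grip top c [ 0.6296 -0.07  ] size [0.0145 0.0438] long-axis deg from +y (ccw) 2.35 z 0.2403 1163
arm top c [ 0.6768 -0.068 ] size [0.0389 0.0179] long-axis deg from +y (ccw) -89.01 z 0.2007 679
tip c [ 0.6001 -0.0713] size [0.0047 0.0155] long-axis deg from +y (ccw) 1.22 z 0.2145 137
```

View pics/w7.png

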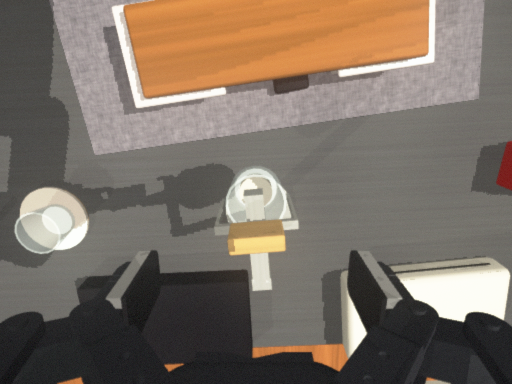

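The grip block is at (257,238), i.e. (0.629, -0.070), top at z 0.240, with the tip on the robot side. All heights match. I'll descend with the jaws across y.

Emit:
drive_tool(moves=[0,0.001,0.02,-0.085,0,0,0,0.01,0.002,0.035,-0.085,0,0,0,0.04,0.002,0.035,-0.085,0,0,0,0.06,0.002,0.035,-0.085,0,0,0,0.06,0.002,0.035,-0.085,0,0,0])

```text
time_s: 8.5
position: [0.6272, -0.0689, 0.2564]
orientation: [-0.012, 0.709, 0.012, 0.705]
force: [-0.5, 0.3, -0.5]
grip_width: 0.0852
```

```bash
python3 - <<'E'
from h import *
goal([.6285,-.070,.208],92)
E
```

```text
8.5 [ 0.6272 -0.0689  0.2564] [[-0.006, -0.033, 0.999], [0.0, 0.999, 0.033], [-1.0, 0.0, -0.006]] F [-0.5  0.3 -0.5] w 0.0852 q [-0.23  0.27  1.25 -0.    1.63 -1.83]
shift [ 0.0484 -0.0011  0.0016] turn [-0.002  -0.0059 -0.0004]
```

Emit:
drive_tool(moves=[0.016,-0.001,0.001,-0.002,-0.006,0,0,0.032,-0.001,0.001,-0.002,-0.006,0,0,0.044,-0.001,0.001,-0.002,-0.006,0,0,0.047,-0.001,0.001,-0.002,-0.006,0,0,0.047,-0.001,0.001,-0.002,-0.006,0,0])

```text
time_s: 9.0
position: [0.6279, -0.0699, 0.21]
orientation: [-0.012, 0.707, 0.012, 0.707]
force: [0.6, 1.2, 0.1]
grip_width: 0.0853
```

Emit:
drive_tool(moves=[0,0,0,0,0,0,0.3,0,0,0,0,0,0,0.45,0,0,0,0,0,0,0.55,0,0,0,0,0,0,0.6,0,0,0,0,0,0,0.6])

```text
time_s: 9.5
position: [0.6281, -0.0699, 0.2108]
orientation: [-0.012, 0.706, 0.012, 0.708]
force: [-1.2, 0.5, 6.5]
grip_width: 0.0429
```

```bash
python3 - <<'E'
from h import *
goal([.6285,-.070,.24],92)
E
```

```text
9.5 [ 0.6281 -0.0699  0.2108] [[0.001, -0.034, 0.999], [0.0, 0.999, 0.034], [-1.0, 0.0, 0.001]] F [-1.2  0.5  6.5] w 0.0429 q [-0.23  0.28  1.33  0.    1.54 -1.84]
shift [-0.0292 -0.0001  0.0004] turn [-0.0006  0.0015 -0.0001]
```

Emit:
drive_tool(moves=[0,0,0,0,0,0,0.8,-0.005,0,0,0,0,0,0.8,-0.012,0,0,0,0,0,0.8,-0.02,0,0,0,0,0,0.8,-0.026,0,0,0,0,0,0.8])

```text
time_s: 10.0
position: [0.6283, -0.0699, 0.2379]
orientation: [-0.012, 0.706, 0.012, 0.708]
force: [0.1, 0.3, -2.5]
grip_width: 0.0428
```

Emit:
drive_tool(moves=[-0.002,0,0,0,0,0,0.8,-0.004,0,0,0,0,0,0.8,-0.004,0,0,0,0,0,0.8])

```text
time_s: 10.3
position: [0.6283, -0.0699, 0.2421]
orientation: [-0.012, 0.706, 0.012, 0.708]
force: [-1.0, -0.1, -2.8]
grip_width: 0.0429
```

```bash
python3 - <<'E'
from h import *
goal([.48,-.06,.243],92)
a=grab('side'); cv2.imwrite('pics/s2.png',cv2.resize(a[0][170:290,230:380],None,fx=4,fy=4))
E
```

```text
10.3 [ 0.6283 -0.0699  0.2421] [[0.002, -0.034, 0.999], [-0.0, 0.999, 0.034], [-1.0, -0.0, 0.002]] F [-1.  -0.1 -2.8] w 0.0429 q [-0.23  0.27  1.28  0.    1.6  -1.84]
shift [-0.0013  0.015  -0.1478] turn [-0.0007  0.0024  0.0002]
```

View pics/s2.png

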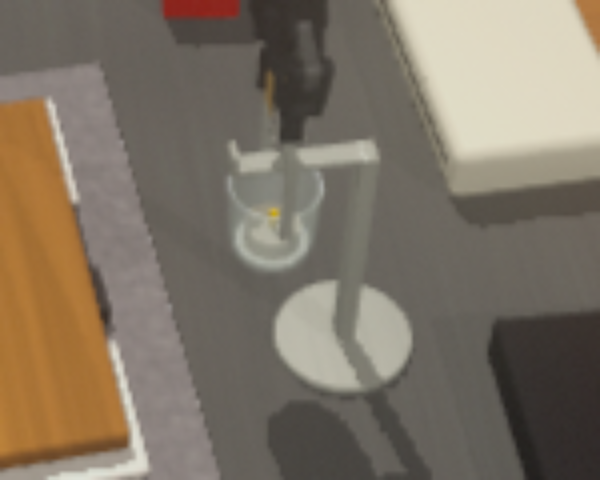

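The lantern is off the hook (force -2.8 N, about its weight). The crossbar is above the tip and the cup's rim is still below the arm. Now out along the open end.

Emit:
drive_tool(moves=[0,0,-0.012,0,0,0,0.8,0,0,-0.03,0,0,0,0.8,0,0,-0.048,0,0,0,0.8,0,0,-0.066,0,0,0,0.8,0,0,-0.085,0,0,0,0.8])

```text
time_s: 10.85
position: [0.5424, -0.0728, 0.2412]
orientation: [-0.012, 0.706, 0.012, 0.708]
force: [0.1, -0.2, -3.4]
grip_width: 0.0431
```

```bash
python3 - <<'E'
from h import *
goal([.4575,-.039,.242],92)
E
```

```text
10.85 [ 0.5424 -0.0728  0.2412] [[0.002, -0.034, 0.999], [0.0, 0.999, 0.034], [-1.0, 0.0, 0.002]] F [ 0.1 -0.2 -3.4] w 0.0431 q [-0.27  0.09  1.49  0.    1.57 -1.88]
shift [-0.0009  0.0367 -0.0837] turn [-0.0007  0.0016 -0.    ]
```

Emit:
drive_tool(moves=[0,0.006,-0.015,0,0,0,0.8,0,0.015,-0.035,0,0,0,0.8,0,0.024,-0.055,0,0,0,0.8,0,0.033,-0.075,0,0,0,0.8,0,0.0365,-0.084,0,0,0,0.8])

```text
time_s: 11.35
position: [0.456, -0.0386, 0.2411]
orientation: [-0.012, 0.706, 0.012, 0.708]
force: [1.0, -0.3, -3.1]
grip_width: 0.0431
```

Emit:
drive_tool(moves=[0,0,0,0,0,0,0.8,0.006,0,0,0,0,0,0.8,0.014,0,0,0,0,0,0.8,0.021,0,0,0,0,0,0.8,0.021,0,0,0,0,0,0.8])

```text
time_s: 11.85
position: [0.4558, -0.0386, 0.2185]
orientation: [-0.012, 0.707, 0.012, 0.707]
force: [0.4, -0.4, -2.4]
grip_width: 0.0427
```

```bash
python3 - <<'E'
from h import *
from m import *
goal([.4575,-.039,.207],92)
a=grab('side'); cv2.imwrite('pics/s3.png',cv2.resize(a[0][170:340,180:340],None,fx=3.5,fy=3.5))
a=grab('side'); P=cloud(a[1],a[2])
E
```

```text
11.85 [ 0.4558 -0.0386  0.2185] [[-0.001, -0.034, 0.999], [0.001, 0.999, 0.034], [-1.0, 0.001, -0.001]] F [ 0.4 -0.4 -2.4] w 0.0427 q [-0.25 -0.09  1.71  0.    1.52 -1.86]
shift [ 0.0115 -0.0004  0.0017] turn [-0.0005 -0.0008 -0.0008]
```

View pics/s3.png

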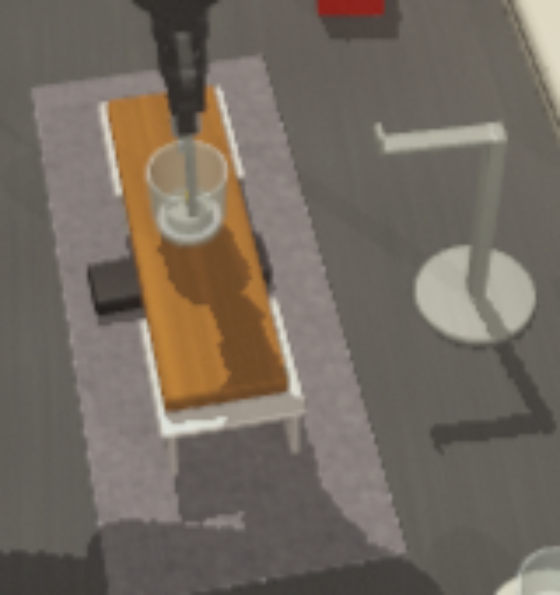

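The lantern hangs upright above the middle of the board (cup at about (188,190)), and the hook is empty. Lowering slowly and watching the force.

Emit:
drive_tool(moves=[0.002,0,0.001,0,0,0,0.8,0.004,0,0.0015,0,0,0,0.8,0.006,0,0.0015,0,0,0,0.8,0.008,0,0.0015,0,0,0,0.8,0.009,0,0.0015,0,0,0,0.8])

```text
time_s: 12.45
position: [0.4575, -0.0386, 0.2106]
orientation: [-0.012, 0.707, 0.012, 0.707]
force: [0.5, -0.4, -1.9]
grip_width: 0.0424
```

Emit:
drive_tool(moves=[0.001,0,0,0,0,0,0.8,0.002,0,0,0,0,0,0.8,0.002,0,0,0,0,0,0.8])

```text
time_s: 12.75
position: [0.4575, -0.0386, 0.2085]
orientation: [-0.012, 0.707, 0.012, 0.707]
force: [-0.6, -0.6, -3.2]
grip_width: 0.0428
```

Emit:
drive_tool(moves=[0.001,0,0,0,0,0,0.8,0.0015,0,0,0,0,0,0.8,0.0015,0,0,0,0,0,0.8])

```text
time_s: 13.05
position: [0.4575, -0.0386, 0.2069]
orientation: [-0.012, 0.707, 0.012, 0.707]
force: [0.3, -0.1, -2.5]
grip_width: 0.0434
```

Emit:
drive_tool(moves=[0.001,0,0,0,0,0,0.8,0.001,0,0,0,0,0,0.8])

```text
time_s: 13.25
position: [0.4578, -0.0386, 0.2069]
orientation: [-0.012, 0.706, 0.012, 0.708]
force: [-3.2, 1.3, 8.5]
grip_width: 0.043
```

It touched down at TCP z 0.2069, where 0.2068 was predicted. Releasing gently.

Emit:
drive_tool(moves=[-0.0003,0,0,0,0,0,0.8,-0.0003,0,0,0,0,0,0.45,-0.0003,0,0,0,0,0,0.35,-0.0003,0,0,0,0,0,0.2,-0.0003,0,0,0,0,0,0])

```text
time_s: 13.75
position: [0.4578, -0.0386, 0.2071]
orientation: [-0.012, 0.706, 0.012, 0.708]
force: [-0.0, -0.8, 0.2]
grip_width: 0.0802
```

Emit:
drive_tool(moves=[0,0,0,0,0,0,0,-0.01,0,0,0,0,0,0,-0.03,0,0,0,0,0,0,-0.07,0,0,0,0,0,0,-0.11,0,0,0,0,0,0])

```text
time_s: 14.25
position: [0.4571, -0.0385, 0.319]
orientation: [-0.012, 0.706, 0.012, 0.708]
force: [1.3, 0.7, 0.5]
grip_width: 0.0851
```

```bash
python3 - <<'E'
from h import *
st()
E
```

```text
14.25 [ 0.4571 -0.0385  0.319 ] [[0.001, -0.035, 0.999], [0.0, 0.999, 0.035], [-1.0, 0.0, 0.002]] F [1.3 0.7 0.5] w 0.0851 q [-0.25 -0.11  1.53  0.    1.72 -1.86]
```

Emit:
drive_tool(moves=[-0.01,0.045,0,0,0,0,0,-0.01,0.09,0,0,0,0,0,-0.01,0.14,0,0,0,0,0,-0.01,0.19,0,0,0,0,0,-0.01,0.24,0,0,0,0,0])

```text
time_s: 14.75
position: [0.4483, 0.2033, 0.3301]
orientation: [-0.012, 0.706, 0.012, 0.708]
force: [1.3, -0.6, -1.2]
grip_width: 0.0858
```

Emit:
drive_tool(moves=[0,0.045,-0.01,0,0,0,0,0,0.09,-0.02,0,0,0,0,0,0.13,-0.03,0,0,0,0,0,0.13,-0.03,0,0,0,0])

```text
time_s: 15.15
position: [0.4121, 0.3359, 0.3303]
orientation: [-0.013, 0.706, 0.014, 0.708]
force: [-0.7, -0.4, -0.5]
grip_width: 0.0856
```

```bash
python3 - <<'E'
from h import *
from m import *
st(); a=grab('top'); im,d,c=a; r,_,P=board_top(*a); print(np.round(r[1],4).tolist())
hsv=cv2.cvtColor(im,cv2.COLOR_BGR2HSV)
k=(P[...,2]>.226)&(P[...,2]<.25)&(P[...,0]<.55)&(P[...,0]>.35)&(abs(P[...,1]+.04)<.08); rect(P,big(k),'grip')
b=np.array(r[1]); 
z=P[...,2]; U=u(5.3); N=np.array([U[1],-U[0]]); Q=P[...,:2]-np.array([.457,-.041]); X=Q@U; Y=Q@N
near=(abs(Y)<.02); s=near&(z>.0765)&(z<.085)&(abs(X)<.25); t=near&(z>.057)&(z<.068)&(abs(X)<.25)&(hsv[...,2]>100)
print('board',X[s].min(),X[s].max(),'risers',X[t].min(),X[t].max())
for p in(-.1,-.06,.06,.1):
    k=s=(abs(X-p)<.02)&(z>.0765)&(z<.085)&(abs(Y)<.07); print(p,'board z',z[k].mean().round(4))
o=np.hstack([cv2.resize(im[110:290,170:400],None,fx=2,fy=2),cv2.resize(grab('side')[0][150:350,170:340],(306,360))]); cv2.imwrite('pics/f.png',o)
E
```

```text
15.15 [0.4121 0.3359 0.3303] [[0.002, -0.039, 0.999], [0.001, 0.999, 0.039], [-1.0, 0.001, 0.002]] F [-0.7 -0.4 -0.5] w 0.0856 q [ 0.54  0.04  1.36  0.    1.74 -1.07]
t board c [ 0.4561 -0.0389] size [0.0953 0.3167] long-axis deg from +y (ccw) 5.2 z 0.0802 2760
t riser c [ 0.4692 -0.1625] size [0.1103 0.1099] long-axis deg from +y (ccw) -84.78 z 0.0623 277
[[0.39430001378059387, 0.1145000010728836], [0.4230000078678131, -0.20090000331401825], [0.5178999900817871, -0.1923000067472458], [0.48919999599456787, 0.12309999763965607]]
grip c [ 0.4571 -0.0405] size [0.0403 0.0135] long-axis deg from +y (ccw) -0.73 z 0.2352 87
board -0.15756184204807194 0.1602826353931676 risers -0.1765820005013662 0.17623611982734358
-0.1 board z 0.0805
-0.06 board z 0.0805
0.06 board z 0.0803
0.1 board z 0.0803
```

View pics/f.png

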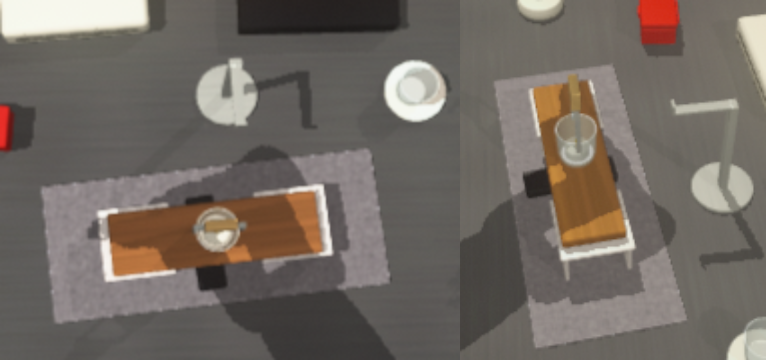

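```bash
python3 -c "
from station import workorder; print(workorder.job_done())"
```

```text
the job is handed in; nothing more can be done
None
```

I slid the board lengthways across the gap without lifting it. Then I lifted the lantern off the hook and set it down softly in the middle of the board. I handed the job in at about 15 s with the gripper well clear.

Last checks, from the top camera:

| Check | Result |
|---|---|
| Board direction | within about 0.3° of the risers' line |
| Board level | top at 80.3 to 80.5 mm on both sides |
| Bare riser beyond each board end | 19 mm on riser_a, 16 mm on riser_b |
| Board off-centre | about 1.5 to 2 mm along the risers and 1.5 mm sideways |
| Lantern | upright, about 2 mm from the board's centre |
| Other things | the remote, hook stand, coaster with tealight, and tin look undisturbed; by eye only |

- **Camera disagreement:** the wrist and top cameras differed by about 2 to 3 mm, mostly in x, so the small offsets are uncertain by about that much.
- **Forces:** the highest reading was about 8.5 N, as the lantern touched down; I saw readings only at the end of each move call.
- **Not corrected:** I left the small board offset, because another push risked disturbing more than it fixed.

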